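Lift the gravity latch and open the tray cage

TASK

Open the tray cage: press the thumb pad of the gate's latch down so that the bar lifts out of its catch, keep it lifted, and swing the gate wide open, to about 70 degrees. Then let go, so that the bar hangs level again and the gate stands still and open. The latch is thin metal: press and pull it gently, with no more than about 2 kg of force, do not squeeze it, do not slam the gate, and leave the things around the cage alone.

Things in the scene. Friction and masses are not known exactly. Their poses are not given: they have to be found in the camera images.
- cage: White louvred steel tray cage with dark trays inside, 340 wide x 260 deep x 150 mm high (its latch post 200), fixed to the table. Origin: on the table under the middle of its gated front. Its +x points into the cage (away from the robot at yaw 0), +y to the hinge side, z up. The whole front is closed by the gate
- gate (a joint): Swing of the gate about its vertical hinge, rad: 0 shut, grows as the gate's free edge comes out of the front towards the cage's -x; stops at 1.7. Light hinge friction (about 0.12 N m), stays where it is left
- panel: The gate: white louvred panel 285 wide, 14 thick, top edge 145 mm above the table, about 0.75 kg. Origin on the hinge axis at table height, 150 mm to the +y side of the cage's middle; shut, its axes are parallel to the cage's and the gate reaches from the hinge along its -y. It carries the latch in front (-x) of a small bracket that stands on its top rail up to 177 mm
- gate_hinge (a point): Point on the vertical hinge axis of the gate, 165 mm above the table
- bar (a joint): Tilt of the latch bar about its pivot, rad: 0 level (resting on its pin, in the catch), grows as the thumb pad goes down and the tip goes up; its own stop is at 0.42. Falls back to 0 by its weight, which takes about 1.5 to 2.5 N on the pad to overcome
- bar_pivot (a point): Pivot of the latch bar: in the panel's frame 22 mm in front of the gate's middle plane (-x), 220 mm from the hinge (-y), 165 mm up
- bar_tip (a point): Tip of the bar, 111 mm from the pivot on the side away from the hinge. The bar is a steel rod of 12 mm diameter; 85 mm from the pivot it lies in the catch
- catch (a point): Nominal top of the tongue of the steel catch on the cage's latch post: a 6 mm wide C, its slot open to the front, tongue before the bar, roof above. Tongue top 14 mm above the underside of the resting bar, give or take 10 mm: bolted at a different height each time, which this point does not show. Roof 17.5 mm above the tongue: a bar felt against the roof, let down 1 to 2 mm, passes out; too low, it hooks
- thumb_pad (a point): Middle of the top of the thumb pad, a flat plate at the hinge end of the bar, 64 (out from the gate) x 52 x 4 mm, 90 mm from the pivot, 48 mm in front of the gate's middle plane, 172 mm up. Its front edge is a lip 14 mm high, inner face 30 mm from this point: shut fingers stand between gate and lip, press down and pull by the lip. Down 4 to 22 mm the bar clears the tongue; 3 to 4 mm lower it meets the roof
- cup: Bystander: clear plastic cup, 72 mm wide, 85 mm high, beside the cage on its hinge side. Origin under its centre
- jar: Bystander: amber jar with a dark lid, 70 mm wide, 100 mm high, in front of the cup beside the cage on its hinge side. Origin under its centre
- scraper: Bystander: steel scraper with a wooden handle, 200 x 100 x 20 mm, lying on the table on the latch side of the cage. Origin on the table under its middle

How it is judged:
By the outcome, as a careful person would: the job done as asked, in the order asked, and still so for the second after the job is handed in, with the robot touching nothing.
It also fails if it takes over 45 s, if anything falls off the work surface, if the arm or the gripper's body presses on something with over 40 N, if the wrist force passes 120 N, or if a joint passes its speed limit or range.

ROBOT

A 6-joint arm with a two-finger parallel gripper is mounted at the origin on the work surface. World frame = base frame: x ahead of the robot, y to its left, z up, the work surface at z = 0. Lengths are in mm, angles in rad, forces in N, time in s.
With the tool pointing down it reaches from about 400 to 925 mm from the base axis. Payload 12.5 kg.
Tool frame: the origin (TCP) lies midway between the tips of the shut fingers; the grasp point (between the pads) lies 19 mm behind it (env.grip_depth is the distance from the TCP to the grasp point, in mm); z points along the fingers, y is the line along which they close (so a half turn about z gives the same grasp; the last joint's range is limited). The gripper opens to 95 mm and grips with 3 to 60 N. Pads are 20 mm wide; open, the fingers measure 119 mm over their backs; the gripper's body (75 mm by 180 mm) begins 59 mm behind the grasp point.
Start: joints at [-1.257, 0.491, 1.559, -0, 1.092, -0.106], TCP at [254.76, -570.74, 214.661] pointing down, gripper open.
Joint ranges: [-3.1, 3.1], [-0.84, 2.19], [0.05, 2.79], [-1.13, 4.28], [0.06, 2.93], [-2.69, 2.69]. Speed limits (rad/s): [2.22, 2.22, 2.79, 3.14, 3.14, 3.14].

INTERFACE

Orientations are given as [roll, pitch, yaw] about the fixed x, y, z axes, in that order (R = Rz(yaw) Ry(pitch) Rx(roll)).
In Python, from cell import monitor, viewer, order, env gives the robot as it stands.
- The arm moves only by the tool move_arm, never from a script. Its argument "moves" is one flat list of numbers, 4 for each row, row after row: the shift along the tool's x, y, z normalised to -1 to 1, where 1 is 0.15 m, then the turn about the tool's z normalised to -1 to 1, where 1 is pi/2 rad. A call has 1 to 10 rows; each row shifts and turns the commanded pose from where the row before left it, along the tool's axes as they then stand; what a row does not reach is not made up. A row lasts 1/8 s, in which the tool goes at most 62.5 mm and 10.7 degrees, less where a joint would pass 70% of its speed; a pose out of reach is approached as far as the arm can. A call with a number of a shift or a turn outside -1 to 1 is refused whole. A call with a gripper value outside its range is refused whole. "claw" is the finger opening in mm, from 0 to 95.1, set as the call begins (left out, the last holds). The fingers move at their own pace and stop on an object; the grip force is fixed at half the most. Time passes only in rows, so rows that do not move let the fingers close. It gives the time, the measured TCP pose, the force, the opening and the grip force at its end, in the units of the state.
- monitor.state(): the state, without advancing time (a new reading comes with each control period).
- viewer.read_camera(name): name is "side" or "top" or "wrist"; returns the picture (400x640x3 uint8, red, green, blue); there is no depth.
- viewer.camera_info(name): a dict with "K" (3x3 intrinsics, pixels), "camera_from_world" (4x4, takes a point from world to camera coordinates). Camera axes: x right, y down, z forward; pixel columns grow to the right and rows downward; lengths in mm; the calibration is good to about 2 mm. A picture is of the moment at which its call begins: read the wrist's pose just before it. camera_info takes no time and is no camera call; for the wrist camera it gives the pose at the moment of the call.
- order.job_done(): hands the job in; it is judged then, once.
The state is a dict: "t": time; "joints": joint angles; "qvel": joint speeds; "tau": joint torques, N m; "eef_pos": TCP position; "tcp_rot": TCP orientation; "ft_force": force on the tool from outside, world axes, zero at the start; "moment": the same for the moment, N m; "opening": opening from 0.0 (shut) to 1.0 (fully open); "grip_force": force on a finger pad.
Only numpy, scipy, OpenCV 4.12 (cv2) and the standard library are available. Lean on these libraries where they do the work, as an engineer would, in place of code of your own. Each camera call takes 0.05 s, during which the arm holds its last target. There are 200 camera calls.

## Working session

There is one attempt and no reset: what is moved stays moved. The work goes in short steps, Python scripts to look and compute and a tool call to move; the robot and the scene stay as the last step left them, time stands still between calls to the robot, and variables do not carry over. Pictures are saved under pics/ and viewed, at most 10 in all, crops included, and the job is handed in when it is done.

Besides the shell and the picture viewer there is one more tool, called after "Request:" by a JSON object that holds its "api" and its "payload". move_arm: Moves the arm, as the interface text tells. Scaled input: -1 to 1 covers 0.15 m each way for a shift and pi/2 rad each way for a turn. Its arguments: {"type":"object","properties":{"moves":{"type":"array"},"claw":{"type":"number"}},"required":["moves"]}

```bash
mkdir -p pics; ls; cat > h.py <<'E'
import numpy as np,cv2
from cell import monitor,viewer,order,env
def snap(n,f):
    im=viewer.read_camera(n); cv2.imwrite('pics/'+f,im[:,:,::-1]); return im
def P(n):
    c=viewer.camera_info(n); return np.array(c["K"])@np.array(c["camera_from_world"])[:3]
def tri(p1,a,p2,b):
    X=cv2.triangulatePoints(p1,p2,np.array(a,float).reshape(2,1),np.array(b,float).reshape(2,1)); return (X[:3]/X[3]).ravel()
def onz(p,a,z):
    M=np.c_[p[:,0],p[:,1],-np.array([a[0],a[1],1.])]
    return np.linalg.solve(M,-(p[:,2]*z+p[:,3]))[:2]
def proj(p,X):
    v=p@np.r_[X,1]; return v[:2]/v[2]
E
python3 - <<'E'
from h import *
a=snap('side','side0.png');b=snap('top','top0.png')
s=monitor.state(); print(s)
for n in('side','top'): 
    c=viewer.camera_info(n); print(n,np.round(c['K'],1).tolist(),np.round(c['camera_from_world'],3).tolist())
E
```

```text
pics
{'t': 0.1, 'joints': array([-1.25660551e+00,  4.91474785e-01,  1.55935467e+00,  1.55281271e-05,
        1.09171881e+00, -1.05617550e-01]), 'qvel': array([ 0.00097792, -0.0011148 , -0.00082447, -0.00042542, -0.00067335,
       -0.00021713]), 'tau': array([ 2.82657114e-03, -6.13622189e+01, -2.58606166e+01,  6.93492615e-02,
        4.70207131e-02, -2.08903043e-05]), 'eef_pos': array([ 254.69197814, -570.52886504,  214.14706193]), 'tcp_rot': array([-3.14064382e+00, -1.14437879e-04,  4.19801150e-01]), 'ft_force': array([0.27015177, 0.31556669, 0.32490853]), 'moment': array([-0.00628335, -0.02325961, -0.00635381]), 'grip_force': 0.0, 'opening': 0.9993632511812414}
side [[365.1, 0.0, 323.1], [0.0, 365.1, 204.7], [0.0, 0.0, 1.0]] [[-0.9, -0.436, -0.005, 504.197], [-0.33, 0.688, -0.647, 273.278], [0.285, -0.581, -0.763, 740.041], [0.0, 0.0, 0.0, 1.0]]
top [[442.8, 0.0, 317.1], [0.0, 442.8, 190.9], [0.0, 0.0, 1.0]] [[-0.003, -1.0, 0.013, -34.234], [-0.994, 0.002, -0.105, 586.845], [0.105, -0.013, -0.994, 1216.961], [0.0, 0.0, 0.0, 1.0]]
```

View pics/side0.png

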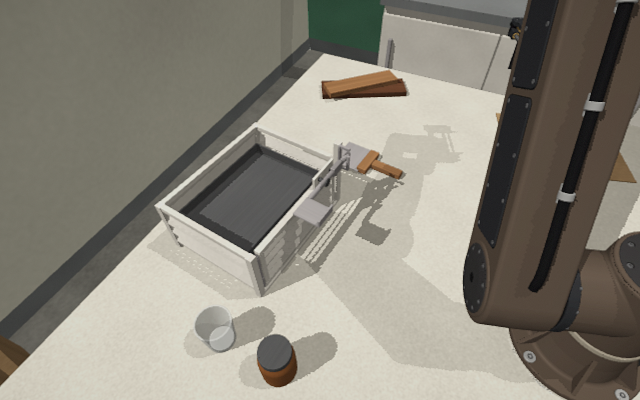

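View pics/top0.png

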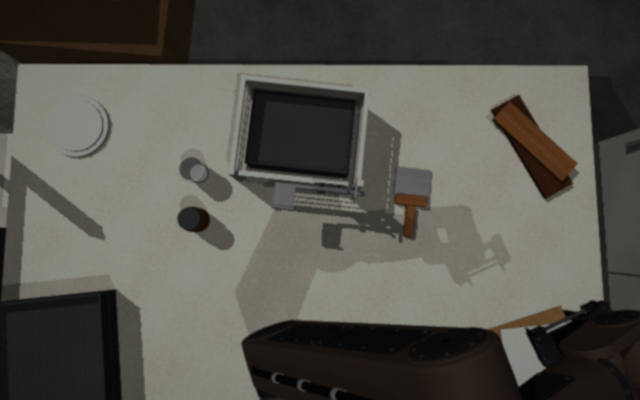

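The side view shows the cage, with the pad near (313,211), the latch post near (342,155) and the front hinge corner near (262,290). In the top view the pad is near (285,197) and the latch post near (360,188). I'll zoom in on both.

```bash
python3 - <<'E'
from h import *
a=cv2.imread('pics/side0.png')[135:295,240:375];b=cv2.imread('pics/top0.png')[165:220,225:380]
A=cv2.resize(a,None,fx=3.5,fy=3.5,interpolation=cv2.INTER_CUBIC);B=cv2.resize(b,None,fx=2.1*1.0,fy=2.1,interpolation=cv2.INTER_CUBIC)
C=np.zeros((600,800,3),np.uint8);C[:A.shape[0],:A.shape[1]]=A
C[:B.shape[0],474:474+B.shape[1]]=B[:,:326]
cv2.imwrite('pics/z.png',C)
E
```

```text
(no output)
```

View pics/z.png

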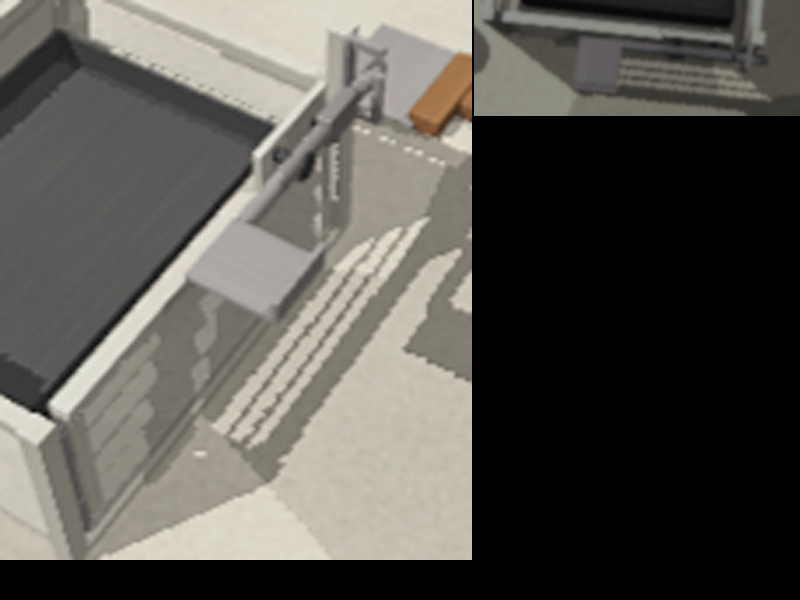

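The zoom shows the pad's corners and lip clearly in both views, so I'll triangulate them.

```bash
python3 - <<'E'
from h import *
S=P('side');T=P('top')
zs=lambda x,y:(240+x/3.5,135+y/3.5); zt=lambda x,y:(225+(x-474)/2.1,165+y/2.1)
for n,a,b in [('BL',(218,220),(618,38)),('BH',(188,275),(578,38)),('FHtop',(270,303),(577,91)),('FL',(322,258),(617,92)),('bartip',(380,78),(764,60))]:
    X=tri(S,zs(*a),T,zt(*b)); print(n,np.round(X),np.round(proj(S,X)-zs(*a),1), np.round(onz(S,zs(*a),172)),np.round(onz(T,zt(*b),172)))
# rim at z=150 : outer corners top view
for p in [(241,75),(367,90),(233,175),(362,187)]: print('rim',np.round(onz(T,p,150)))
for p in [(258,128),(160,207),(257,254)]: print('side rim',np.round(onz(S,p,150)))
for n,p in [('cup',(194,165)),('jar',(192,219))]: print(n,onz(T,p,90))
E
```

```text
BL [593.  26. 169.] [1.  0.1] [594.  28.] [591.  25.]
BH [591.  72. 171.] [-0.4 -0.1] [590.  73.] [592.  73.]
FHtop [531.  74. 179.] [2.5 0.3] [538.  71.] [528.  73.]
FL [527.  26. 169.] [-0.2 -0. ] [526.  28.] [527.  26.]
bartip [ 566. -152.  149.] [-0.5 -0.1] [ 556. -128.] [ 565. -149.]
rim [879. 164.]
rim [ 839. -166.]
rim [615. 180.]
rim [ 584. -149.]
side rim [ 821. -152.]
side rim [865. 165.]
side rim [615. 176.]
cup [651.16991532 296.36294592]
jar [505.93493323 297.88715796]
```

Request:
{"api": "move_arm", "payload": {"moves": [0,0,-0.4,0,0,0,-0.4,0,0.28,-0.25,0,0,0.28,-0.25,0,0,0.28,-0.25,0,0,0.28,-0.25,0,0,0.28,-0.25,0,0,0.28,-0.25,0,0,0.28,-0.25,0,0,0.28,-0.25,0,0], "claw": 0}}

```text
t: 1.35
eef_pos: [439.7, -158.1, 334.6]
tcp_rot: [3.142, 0.0, 0.42]
ft_force: [0.3, -1.0, 0.0]
opening: 0.026
grip_force: 0.0
```

Request:
{"api": "move_arm", "payload": {"moves": [0,0,0,-0.106,0,0,0,-0.106,0,0,0,-0.106,0.07,-0.35,0,0,0.07,-0.35,0,0,0.07,-0.35,0,0,0.07,-0.35,0,0,0,0,0,0]}}

```text
t: 2.35
eef_pos: [295.8, 2.5, 334.8]
tcp_rot: [3.141, -0.001, 0.922]
ft_force: [0.4, 0.4, 0.4]
opening: 0.007
grip_force: 0.0
```

```bash
python3 - <<'E'
from h import *
p=P('wrist'); s=monitor.state(); snap('wrist','w1.png'); np.save('w1.npy',p); print(s['eef_pos'],s['tcp_rot'],s['joints'],s['ft_force'])
print(np.round(viewer.camera_info('wrist')['camera_from_world'],3).tolist())
for X in [(593,26,172),(591,72,172),(531,74,186),(527,26,186)]: print(proj(p,X))
E
```

```text
[295.80588289   2.52954648 334.83297221] [ 3.14058573e+00 -5.58965442e-04  9.22038235e-01] [-2.16187441e-01 -1.51510765e-01  2.04198854e+00  8.99607069e-05
  1.24996638e+00  4.32542612e-01] [0.42550912 0.38821684 0.44610673]
[[0.797, -0.604, 0.0, -234.594], [-0.586, -0.773, 0.243, 118.8], [-0.146, -0.193, -0.97, 549.345], [0.0, 0.0, 0.0, 1.0]]
[5.41851772e+02 4.61662867e-01]
[518.68327822 -40.92472872]
[471.38489682  -7.10680237]
[492.02414337  39.84603847]
```

View pics/w1.png

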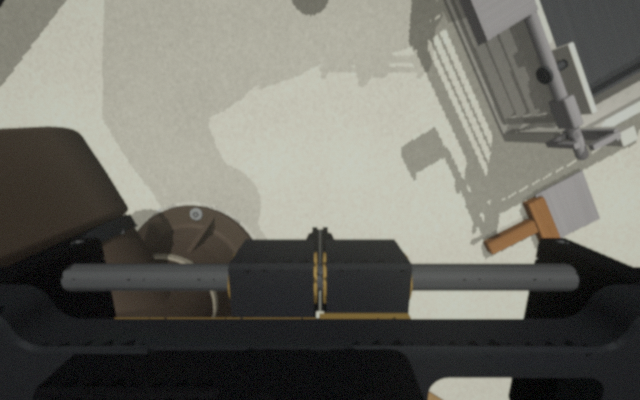

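The wrist view has the pad at the top edge near (500,15), with the latch bar and catch at right. A positive turn lowers yaw, so I turned the wrong way. The positive yaw family near 1.49 suits the swing better for joint 6, so I'll use that.

Request:
{"api": "move_arm", "payload": {"moves": [0,0,0,-0.118,0,0,0,-0.118,0,0,0,-0.118,0.028,0.345,0,0,0.028,0.345,0,0,0.028,0.345,0,0,0.028,0.345,0,0,0.028,0.345,0,0,0,0,0,0]}}

```text
t: 3.52
eef_pos: [560.4, -4.0, 332.2]
tcp_rot: [-3.139, 0.0, 1.475]
ft_force: [-0.4, -0.4, -0.3]
opening: 0.007
grip_force: 0.0
```

```bash
python3 - <<'E'
from h import *
p=P('wrist'); s=monitor.state(); snap('wrist','w2.png'); np.save('w2.npy',p); print(s['eef_pos'],s['tcp_rot'],s['joints'],s['ft_force'])
for X in [(593,26,172),(591,72,172),(531,74,186),(527,26,186)]: print(proj(p,X))
E
```

```text
[560.3590634   -4.01093622 332.18757819] [-3.13893302e+00  6.59373177e-05  1.47456134e+00] [-1.24961074e-01  3.00013263e-01  1.54617444e+00 -1.47761739e-04
  1.29806160e+00 -2.86860090e-02] [-0.4160279  -0.42042643 -0.30210437]
[347.17781805 165.55563663]
[342.37323149 124.01543204]
[286.64814727 127.23569432]
[288.38221135 172.63074533]
```

View pics/w2.png

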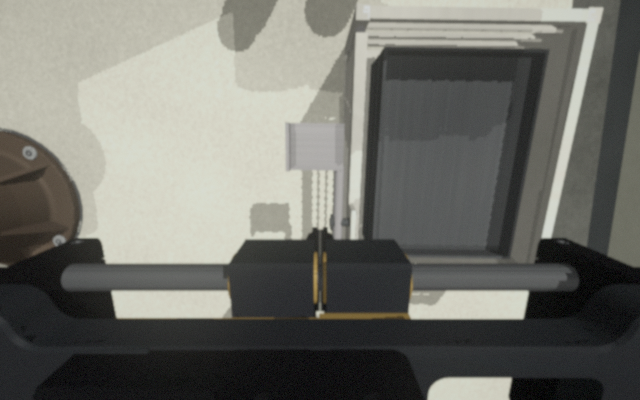

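The wrist view agrees with the estimate: the pad spans (287–344, 123–172), with the lip on its left edge and the gate rim to the right of it. It is square to the image, so cage yaw is about -0.09.

```bash
python3 - <<'E'
from h import *
p=np.load('w2.npy');T=P('top')
c=[(287,123),(344,123),(344,172),(287,171)]
m=np.mean([onz(p,q,z) for q,z in zip(c,(184,172,172,184))],0); print('pad',m,[np.round(onz(p,q,z)) for q,z in zip(c,(184,172,172,184))])
print('tri',tri(p,(344,123),T,(274.5,183.1)),tri(p,(344,172),T,(293.6,183.1)))
for q in [(358,12),(601,10)]: print('rim',onz(p,q,150))
for y in(-.06,-.09,-.12):
    R=np.array([[np.cos(y),-np.sin(y)],[np.sin(y),np.cos(y)]])
    O=m-R@[-48,20]; print(y,O,'hinge',O+R@[0,150],'corner hinge side',O+R@[0,170],'far',O+R@[260,170])
    H=O+R@[0,150]
    print([np.round(H+np.array([[np.cos(y-a),-np.sin(y-a)],[np.sin(y-a),np.cos(y-a)]])@[-50,-130]).tolist() for a in (0,.2,.4,.6,.8,1.,1.22)])
E
```

```text
pad [559.70983686  49.48280368] [array([532.,  78.]), array([593.,  73.]), array([589.,  19.]), array([525.,  28.])]
tri [593.44032578  73.61150861 158.52006969] [586.99964101  23.57181295 206.41276714]
rim [618.20035118 186.78732418]
rim [877.68777705 163.63433916]
-0.06 [606.42418265  26.64052057] hinge [615.41878362 176.37060156] corner hinge side [616.61806375 196.33461236] far [876.15020414 180.74397068]
[[558.0, 50.0], [534.0, 64.0], [513.0, 82.0], [496.0, 104.0], [484.0, 129.0], [478.0, 156.0], [477.0, 187.0]]
-0.09 [605.71799707  25.24957866] hinge [619.19977945 174.64248861] corner hinge side [620.99735043 194.56154327] far [879.94506101 171.19312048]
[[558.0, 50.0], [534.0, 64.0], [514.0, 83.0], [498.0, 106.0], [487.0, 132.0], [481.0, 159.0], [481.0, 189.0]]
-0.12 [604.97040724  23.88044502] hinge [622.92723833 172.80174039] corner hinge side [625.32148248 192.65791311] far [883.4517278  161.53273922]
[[558.0, 50.0], [535.0, 65.0], [515.0, 85.0], [500.0, 108.0], [489.0, 134.0], [484.0, 161.0], [485.0, 192.0]]
```

Request:
{"api": "move_arm", "payload": {"moves": [0.353,-0.117,0,0,0,0,0.4,0,0,0,0.4,0,0,0,0.12,0,0,0,0,0]}}

```text
t: 4.2
eef_pos: [544.1, 51.0, 195.7]
tcp_rot: [-3.139, 0.0, 1.475]
ft_force: [0.0, 0.3, 0.2]
opening: 0.002
grip_force: 0.0
```

```bash
python3 - <<'E'
from h import *
p=P('wrist');print(monitor.state()['eef_pos']); b=snap('side','s2.png')
a=snap('wrist','w3.png')
A=a[100:300,200:440,::-1];A=cv2.resize(A,None,fx=1.7,fy=1.7);B=cv2.resize(b[130:260,250:380,::-1],(340,340))
C=np.zeros((345,750,3),np.uint8);C[:340,:408]=A;C[:340,409:749]=B;cv2.imwrite('pics/c3.png',C)
E
```

```text
[544.09767663  51.02222765 195.71973767]
```

View pics/c3.png

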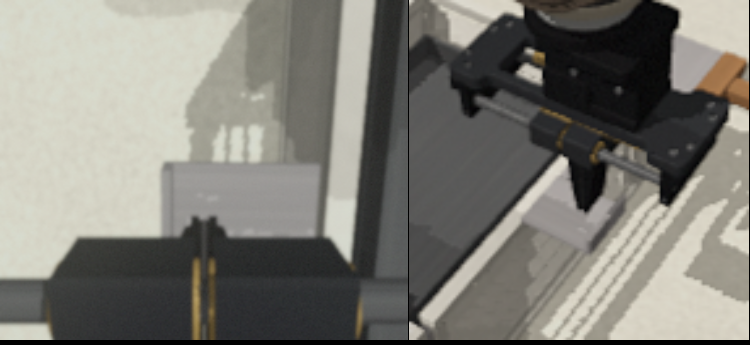

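The picture shows the shut fingers over the pad, a few mm inside the lip and clear of the gate. I'll shift 3 mm inward and lower.

Request:
{"api": "move_arm", "payload": {"moves": [0,0.02,0,0,0,0,0.06,0,0,0,0.05,0,0,0,0.02,0,0,0,0,0]}}

```text
t: 4.92
eef_pos: [547.8, 51.3, 176.8]
tcp_rot: [-3.141, 0.0, 1.475]
ft_force: [0.7, 0.1, 0.0]
opening: 0.006
grip_force: 0.0
```

Request:
{"api": "move_arm", "payload": {"moves": [0,0,0.014,0,0,0,0.014,0,0,0,0,0]}}

```text
t: 5.3
eef_pos: [547.9, 51.2, 172.8]
tcp_rot: [-3.141, 0.0, 1.475]
ft_force: [-0.8, 0.7, -0.9]
opening: 0.003
grip_force: 0.0
```

Request:
{"api": "move_arm", "payload": {"moves": [0,0,0.014,0,0,0,0,0]}}

```text
t: 5.55
eef_pos: [548.0, 51.3, 170.9]
tcp_rot: [3.141, -0.0, 1.475]
ft_force: [0.3, 1.9, 1.2]
opening: 0.008
grip_force: 0.8
```

Request:
{"api": "move_arm", "payload": {"moves": [0,0,0.013,0,0,0,0,0]}}

```text
t: 5.8
eef_pos: [548.0, 51.3, 168.8]
tcp_rot: [3.141, 0.0, 1.475]
ft_force: [0.6, 1.5, 2.9]
opening: 0.003
grip_force: 0.8
```

Request:
{"api": "move_arm", "payload": {"moves": [0,0,0.013,0,0,0,0,0]}}

```text
t: 6.05
eef_pos: [547.9, 51.2, 166.8]
tcp_rot: [-3.141, 0.0, 1.475]
ft_force: [1.3, 1.3, 1.7]
opening: 0.004
grip_force: 0.8
```

Request:
{"api": "move_arm", "payload": {"moves": [0,0,0.01,0,0,0,0,0]}}

```text
t: 6.3
eef_pos: [547.9, 51.2, 165.3]
tcp_rot: [-3.142, 0.0, 1.475]
ft_force: [0.0, 1.1, 1.7]
opening: 0.002
grip_force: 0.8
```

Request:
{"api": "move_arm", "payload": {"moves": [0,0,0.01,0,0,0,0,0]}}

```text
t: 6.55
eef_pos: [547.9, 51.2, 163.8]
tcp_rot: [-3.142, 0.0, 1.475]
ft_force: [-0.8, 0.3, 1.7]
opening: 0.005
grip_force: 0.8
```

Request:
{"api": "move_arm", "payload": {"moves": [0,0,0.008,0,0,0,0,0]}}

```text
t: 6.8
eef_pos: [547.9, 51.2, 162.6]
tcp_rot: [-3.142, 0.0, 1.475]
ft_force: [0.7, 0.6, 0.3]
opening: 0.001
grip_force: 0.8
```

Request:
{"api": "move_arm", "payload": {"moves": [0,0,0.008,0,0,0,0,0]}}

```text
t: 7.05
eef_pos: [547.9, 51.2, 161.4]
tcp_rot: [-3.142, 0.0, 1.475]
ft_force: [0.7, 0.8, 2.4]
opening: 0.004
grip_force: 0.8
```

Request:
{"api": "move_arm", "payload": {"moves": [0,0,0.008,0,0,0,0,0]}}

```text
t: 7.3
eef_pos: [547.9, 51.2, 160.2]
tcp_rot: [-3.142, 0.0, 1.475]
ft_force: [0.2, 0.5, 0.6]
opening: 0.005
grip_force: 0.8
```

Request:
{"api": "move_arm", "payload": {"moves": [0,0,0.008,0,0,0,0,0]}}

```text
t: 7.55
eef_pos: [547.9, 51.2, 159.0]
tcp_rot: [-3.142, 0.0, 1.475]
ft_force: [1.3, -1.4, 1.6]
opening: 0.004
grip_force: 0.7
```

Request:
{"api": "move_arm", "payload": {"moves": [0,0,0.008,0,0,0,0,0]}}

```text
t: 7.8
eef_pos: [547.9, 51.2, 157.8]
tcp_rot: [-3.142, 0.0, 1.475]
ft_force: [0.9, -1.1, 1.9]
opening: 0.002
grip_force: 0.7
```

Request:
{"api": "move_arm", "payload": {"moves": [0,0,0.008,0,0,0,0,0]}}

```text
t: 8.05
eef_pos: [547.9, 51.2, 156.6]
tcp_rot: [-3.141, 0.0, 1.475]
ft_force: [0.5, -0.5, 1.5]
opening: 0.002
grip_force: 0.7
```

Request:
{"api": "move_arm", "payload": {"moves": [0,0,0.008,0,0,0,0,0]}}

```text
t: 8.3
eef_pos: [547.9, 51.3, 155.4]
tcp_rot: [-3.142, 0.0, 1.475]
ft_force: [-0.1, -0.9, 1.0]
opening: 0.003
grip_force: 0.7
```

Request:
{"api": "move_arm", "payload": {"moves": [0,0,0.008,0,0,0,0,0]}}

```text
t: 8.55
eef_pos: [547.9, 51.3, 154.2]
tcp_rot: [-3.142, 0.0, 1.475]
ft_force: [-0.4, -0.8, 1.9]
opening: 0.008
grip_force: 0.7
```

Request:
{"api": "move_arm", "payload": {"moves": [0,0,0.008,0,0,0,0,0]}}

```text
t: 8.8
eef_pos: [547.9, 51.3, 153.0]
tcp_rot: [-3.142, 0.0, 1.475]
ft_force: [-0.2, -1.9, 2.6]
opening: -0.0
grip_force: 0.7
```

Request:
{"api": "move_arm", "payload": {"moves": [0,0,0.008,0,0,0,0,0]}}

```text
t: 9.05
eef_pos: [547.9, 51.2, 151.8]
tcp_rot: [-3.142, 0.0, 1.475]
ft_force: [-0.2, -0.1, 1.5]
opening: 0.005
grip_force: 0.7
```

Request:
{"api": "move_arm", "payload": {"moves": [0,0,0.008,0,0,0,0,0]}}

```text
t: 9.3
eef_pos: [547.9, 51.3, 150.6]
tcp_rot: [-3.142, 0.0, 1.475]
ft_force: [0.3, -0.2, 1.4]
opening: 0.003
grip_force: 0.7
```

Request:
{"api": "move_arm", "payload": {"moves": [0,0,0.008,0,0,0,0,0]}}

```text
t: 9.55
eef_pos: [548.0, 51.2, 149.6]
tcp_rot: [3.141, 0.0, 1.475]
ft_force: [0.0, -2.4, 3.3]
opening: 0.008
grip_force: 1.7
```

Request:
{"api": "move_arm", "payload": {"moves": [0,0,0.004,0,0,0,0,0]}}

```text
t: 9.8
eef_pos: [548.0, 51.1, 149.2]
tcp_rot: [3.141, 0.0, 1.475]
ft_force: [-1.7, -2.9, 6.3]
opening: 0.006
grip_force: 3.0
```

The roof is felt: force climbs to 6 N at z ≈ 149.5. I'll let the bar down about 2 mm, then move gently to the lip.

Request:
{"api": "move_arm", "payload": {"moves": [0,0,-0.0165,0,0,0,0,0]}}

```text
t: 10.05
eef_pos: [547.9, 51.4, 151.5]
tcp_rot: [3.141, -0.0, 1.475]
ft_force: [0.9, 0.5, 2.4]
opening: 0.004
grip_force: 0.8
```

Request:
{"api": "move_arm", "payload": {"moves": [0.002,-0.015,0,0,0.002,-0.015,0,0,0,0,0,0]}}

```text
t: 10.42
eef_pos: [543.2, 52.4, 151.3]
tcp_rot: [-3.141, -0.0, 1.475]
ft_force: [0.2, 0.6, 2.0]
opening: 0.005
grip_force: 0.9
```

Request:
{"api": "move_arm", "payload": {"moves": [0.004,-0.014,0,0,0.004,-0.014,0,0,0,0,0,0]}}

```text
t: 10.8
eef_pos: [539.1, 53.9, 151.4]
tcp_rot: [-3.141, 0.0, 1.475]
ft_force: [0.2, 1.6, 2.2]
opening: 0.003
grip_force: 0.8
```

Request:
{"api": "move_arm", "payload": {"moves": [0.006,-0.014,0,0.01,0.006,-0.014,0,0.01,0,0,0,0]}}

```text
t: 11.18
eef_pos: [535.1, 56.2, 151.4]
tcp_rot: [-3.141, -0.0, 1.444]
ft_force: [-0.0, 1.6, 1.6]
opening: 0.003
grip_force: 0.9
```

```bash
python3 - <<'E'
from h import *
b=snap('side','s3.png');t=snap('top','t3.png')
A=cv2.resize(b[130:260,250:380,::-1],(390,390),interpolation=cv2.INTER_CUBIC);B=cv2.resize(t[150:250,230:390,::-1],(400,250),interpolation=cv2.INTER_CUBIC)
C=np.zeros((390,792,3),np.uint8);C[:,:390]=A;C[:250,392:]=B;cv2.imwrite('pics/c4.png',C)
E
```

```text
(no output)
```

View pics/c4.png

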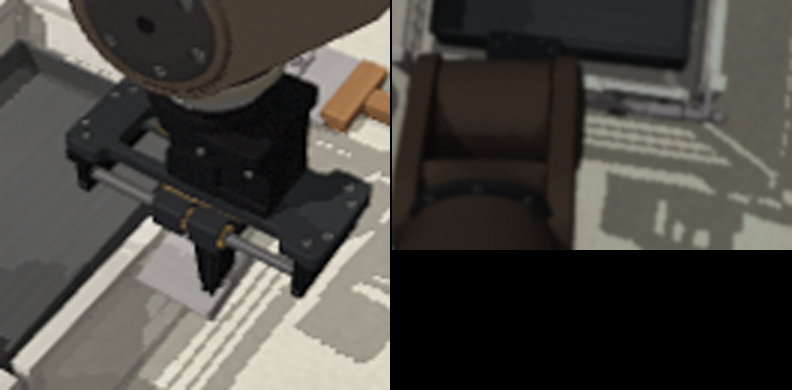

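The side view shows the fingers on the depressed pad at its lip, but gate motion can't be judged yet. I'll keep pulling gently along the arc while watching force.

Request:
{"api": "move_arm", "payload": {"moves": [0.012,-0.025,0,0.019,0.012,-0.025,0,0.019,0,0,0,0]}}

```text
t: 11.65
eef_pos: [528.1, 61.0, 151.4]
tcp_rot: [-3.141, 0.0, 1.384]
ft_force: [1.0, 2.3, 0.9]
opening: 0.007
grip_force: 1.0
```

Request:
{"api": "move_arm", "payload": {"moves": [0.013,-0.025,0,0.019,0.013,-0.025,0,0.019,0,0,0,0]}}

```text
t: 12.02
eef_pos: [521.4, 66.3, 151.4]
tcp_rot: [-3.141, 0.0, 1.324]
ft_force: [1.7, 1.2, 0.9]
opening: 0.001
grip_force: 1.0
```

Request:
{"api": "move_arm", "payload": {"moves": [0.023,-0.041,0,0.032,0.023,-0.041,0,0.032,0.023,-0.041,0,0.032,0.023,-0.041,0,0.032,0.023,-0.041,0,0.032,0.023,-0.041,0,0.032,0,0,0,0]}}

```text
t: 12.9
eef_pos: [494.9, 98.8, 151.4]
tcp_rot: [-3.141, 0.0, 1.024]
ft_force: [0.6, 2.0, 1.6]
opening: 0.004
grip_force: 0.9
```

```bash
python3 - <<'E'
from h import *
b=snap('side','s4.png');t=snap('top','t4.png')
d=monitor.state()['eef_pos'][:2]-[618,171]; print(np.degrees(np.arctan2(d[1],d[0])),np.hypot(*d))
A=cv2.resize(b[130:300,230:400,::-1],(390,390),interpolation=cv2.INTER_CUBIC);B=cv2.resize(t[150:250,230:390,::-1],(400,250),interpolation=cv2.INTER_CUBIC)
C=np.zeros((390,792,3),np.uint8);C[:,:390]=A;C[:250,392:]=B;cv2.imwrite('pics/c5.png',C)
E
```

```text
-149.44550777305457 142.70474722695312
```

View pics/c5.png

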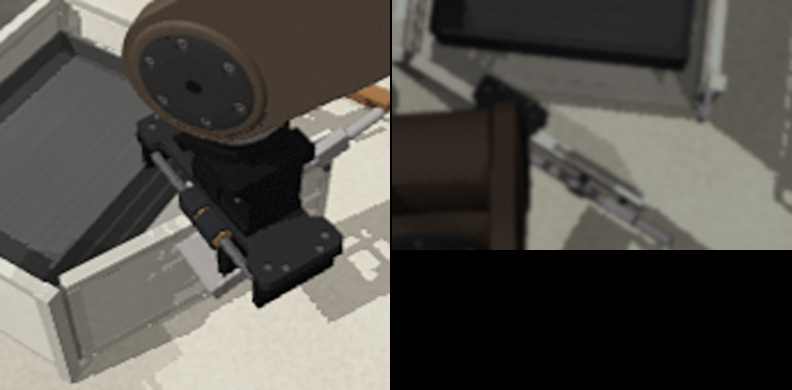

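The gate is swinging: the bar is out of the catch and the gate stands at about 28° in the top view. I'll continue.

Request:
{"api": "move_arm", "payload": {"moves": [0.023,-0.041,0,0.032,0.023,-0.041,0,0.032,0.023,-0.041,0,0.032,0.023,-0.041,0,0.032,0.023,-0.041,0,0.032,0.023,-0.041,0,0.032,0.023,-0.041,0,0.032,0.023,-0.041,0,0.032,0,0,0,0]}}

```text
t: 14.12
eef_pos: [476.6, 151.4, 151.3]
tcp_rot: [-3.141, 0.001, 0.622]
ft_force: [0.5, 0.4, 2.2]
opening: 0.008
grip_force: 0.9
```

Request:
{"api": "move_arm", "payload": {"moves": [0.023,-0.041,0,0.032,0.023,-0.041,0,0.032,0.023,-0.041,0,0.032,0.023,-0.041,0,0.032,0.018,-0.033,0,0.026,0.012,-0.02,0,0.016,0.006,-0.01,0,0.008,0,0,0,0,0,0,0,0]}}

```text
t: 15.25
eef_pos: [477.1, 190.4, 151.4]
tcp_rot: [-3.142, 0.0, 0.342]
ft_force: [-0.9, 0.3, 1.2]
opening: 0.003
grip_force: 0.7
```

```bash
python3 - <<'E'
from h import *
b=snap('side','s5.png');t=snap('top','t5.png')
d=monitor.state()['eef_pos'][:2]-[618,171]; print(np.degrees(np.arctan2(d[1],d[0])),np.hypot(*d))
A=cv2.resize(b[130:330,230:430,::-1],(390,390),interpolation=cv2.INTER_CUBIC);B=cv2.resize(t[150:310,180:340,::-1],(400,400),interpolation=cv2.INTER_CUBIC)
C=np.zeros((400,792,3),np.uint8);C[:390,:390]=A;C[:400,392:]=B;cv2.imwrite('pics/c6.png',C)
E
```

```text
172.1700085855468 142.20540962866832
```

View pics/c6.png

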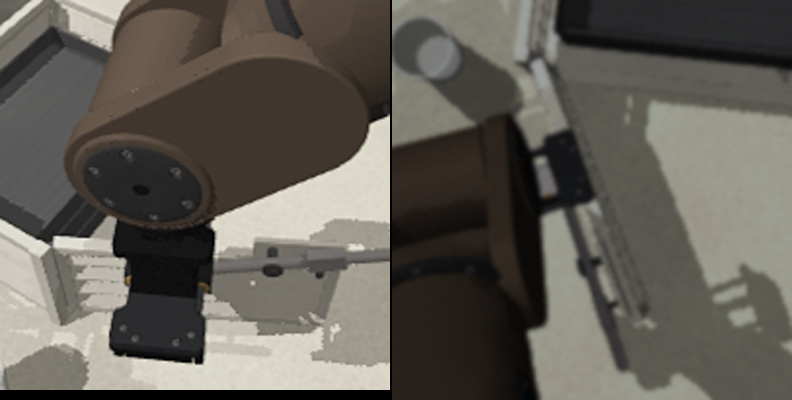

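The top view puts the gate at about 64°, with the bar still lifted. I'll add about 6° slowly, then lift the fingers straight up.

Request:
{"api": "move_arm", "payload": {"moves": [0.014,-0.025,0,0.019,0.014,-0.025,0,0.019,0.014,-0.025,0,0.019,0.006,-0.01,0,0.008,0,0,0,0,0,0,0,0]}}

```text
t: 16.1
eef_pos: [480.2, 204.8, 151.4]
tcp_rot: [-3.142, -0.0, 0.239]
ft_force: [0.3, 0.5, 1.5]
opening: 0.004
grip_force: 0.7
```

Request:
{"api": "move_arm", "payload": {"moves": [0,0.012,-0.02,0,0,0.008,-0.03,0,0,0,-0.04,0,0,0,-0.05,0,0,0,-0.05,0,0,0,-0.1,0,0,0,-0.3,0,0,0,-0.4,0,0,0,-0.3,0,0,0,0,0]}}

```text
t: 17.35
eef_pos: [481.5, 202.1, 348.9]
tcp_rot: [-3.141, -0.007, 0.239]
ft_force: [0.1, 0.1, -0.8]
opening: 0.009
grip_force: 0.0
```

Request:
{"api": "move_arm", "payload": {"moves": [0,0.35,0,0,0,0.35,0,0,0,0.35,0,0,0,0.35,0,0,0,0.35,0,0,0,0.35,0,0,0,0,0,0]}}

```text
t: 18.23
eef_pos: [555.5, -107.0, 343.6]
tcp_rot: [-3.141, 0.002, 0.235]
ft_force: [0.8, 0.4, -0.4]
opening: 0.009
grip_force: 0.0
```

```bash
python3 - <<'E'
from h import *
b=snap('side','s6.png');t=snap('top','t6.png')
A=cv2.resize(b[120:400,170:450,::-1],(400,400),interpolation=cv2.INTER_CUBIC);B=cv2.resize(t[140:310,170:340,::-1],(390,390),interpolation=cv2.INTER_CUBIC)
C=np.zeros((400,792,3),np.uint8);C[:400,:400]=A;C[:390,402:]=B;cv2.imwrite('pics/c7.png',C)
E
```

```text
(no output)
```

View pics/c7.png

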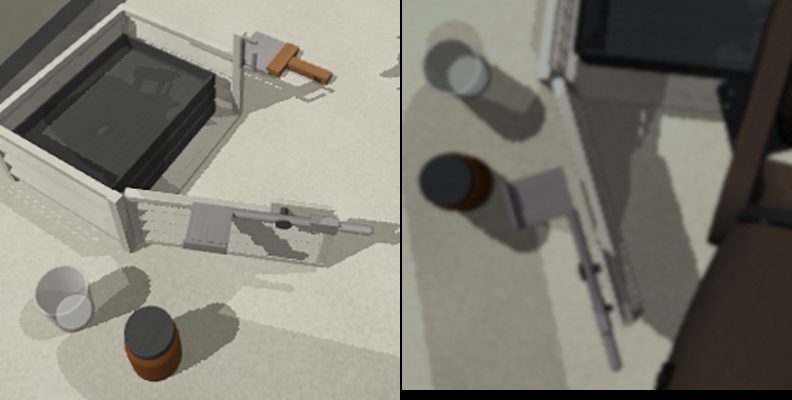

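The gate stands open at about 67–70°, the bar is level, and the cup, jar and scraper are where they were. I'll hand it in.

```bash
python3 -c "
from h import *
print(order.job_done())"
```

```text
the job is handed in; nothing more can be done
None
```

The job is handed in: the gate stands open at about 70° (67–71° from the images), the bar hangs level again, the robot is clear of the cage, and the cup, jar and scraper look unmoved.

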